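# Sift the small grinding balls out of a shaker hopper

## Robot

A 6-joint arm with a two-finger parallel gripper is mounted at the origin on the work surface. World frame = base frame: x ahead of the robot, y to its left, z up, the work surface at z = 0. Lengths are in mm, angles in rad, forces in N, time in s.
With the tool pointing down it reaches from about 300 to 1000 mm from the base axis. Payload 5.1 kg.
Tool frame: the origin (TCP) lies midway between the tips of the shut fingers; the grasp point (between the pads) lies grip_depth behind it (grip_depth is the distance from the TCP to the grasp point, in mm); x points along the fingers, y is the direction in which the jaws open and shut, and the axes are right-handed (so a half turn about x gives the same grasp; the last joint's range is limited). The gripper opens to 95 mm and grips with 3 to 60 N. Pads are 20 mm wide; open, the fingers measure 119 mm over their backs; the gripper's body (75 mm by 180 mm) begins 59 mm behind the grasp point.
Start: joints at [-1.378, 0.124, 1.65, -0, 1.367, -0.083], TCP at [176.973, -625.432, 214.656] pointing down, gripper open.
Joint ranges: [-2.61, 2.61], [-1.02, 2.33], [0.03, 2.71], [-1.35, 4.49], [0.32, 2.68], [-2.91, 2.91]. Speed limits (rad/s): [2.57, 2.57, 3.14, 3.14, 3.14, 3.14].

## Interface

Orientations are given as a 3x3 rotation matrix whose columns are the frame's x, y, z axes.
In Python, from rig import read_state, grab_frame, finish_job, find_in, pinpoint, grip_depth gives the robot as it stands.
- The arm moves only by the tool carry_out, never from a script. Its arguments are lists of equal length, an entry for each row: "hand": the opening in per cent of the stroke, from 0 (shut) to 100 (fully open); "travel": the shift along the tool's x, y, z in mm, a list of three; "rot": the turn, a rotation vector about the tool's x, y, z in rad, a list of three. In form: {"hand": [hand, ...], "travel": [[x, y, z], ...], "rot": [[wx, wy, wz], ...]}. A call has 1 to 12 rows; each row is the pose to reach, as a shift and turn from the pose commanded when the call began, along the tool's axes at that moment; what a row does not reach only later rows make up. A row lasts 1/10 s, in which the tool goes at most 50 mm and 8.59 degrees, less where a joint would pass 70% of its speed; a pose out of reach is approached as far as the arm can. A call with a gripper value outside its range is refused whole. The fingers move at their own pace and stop on an object; "force" is the grip in N (left out, the last holds). Time passes only in rows, so rows that repeat a pose let the fingers close. It gives the time, the measured TCP pose, the force and the opening at its end, in the units of the state.
- read_state(): the state, without advancing time (a new reading comes with each control period).
- grab_frame(name): name is "side" or "top"; returns a dict with "color" (420x560x3 uint8, red, green, blue), "K" (3x3 intrinsics, pixels), "D" ([k1, k2, p1, p2, k3] as OpenCV has them; the pictures are not rectified), "R" (3x3) and "t" (3): a world point X has camera coordinates R X + t. Camera axes: x right, y down, z forward; pixel columns grow to the right and rows downward; lengths in mm; the calibration is good to about 2 mm. A picture is of the moment at which its call begins. There is no depth.
- finish_job(): hands the job in, once; it reports no verdict.
Trained networks look in a picture, given as the dict that the camera call returned (one of the last four; its "shot" number tells which), for a name from the list of things; names that differ only in an ending like _2 or _b are one class to them, and where a whole thing is asked for, a point or a joint stands for the part that bears it (a point fixed in the world has none). Each returns a list of dicts, best first, with "conf" (0 to 1); they miss things now and then, are a little off and sometimes report something else, mostly with a low value. They report only what shows in the picture. A call takes as long as a camera call. They do not tell look-alikes from the thing itself.
- find_in(query, picture): "centre" ([row, column] in pixels, amid what is visible of it).
- pinpoint(query, picture): "centre" ([row, column] in pixels: a listed point, or the origin of a listed thing).
The state is a dict: "t": time; "joint_positions": joint angles; "joint_vel": joint speeds; "effort": joint torques, N m; "eef_pos": TCP position; "orientation": TCP orientation; "force": force on the tool from outside, world axes, zero at the start; "torque": the same for the moment, N m; "width": finger opening in mm.
Only numpy, scipy, OpenCV 4.12 (cv2) and the standard library are available. Lean on these libraries where they do the work, as an engineer would, in place of code of your own. Each camera call takes 0.05 s, during which the arm holds its last target. There are 200 camera calls.

## Task

The clear hopper holds three small steel balls and a large one. Turn its cap until the screen with the square holes is squarely at the side to which the hopper tips, then tip the hopper fully over by its lever, and rock it back and over again if a small ball stays behind, so that all three small balls end up in the white bowl and the large one stays inside; finally put the hopper back upright. Do not knock over the jar, the bottle or the beaker.

Things in the scene. Friction and masses are not known exactly. Their poses are not given: they have to be found in the camera images.
- stand: Bolted-down stand of the sifting dispenser: white foot frame, two side posts 155 mm high, 144 mm apart, a level axle between them. Origin: on the bench midway between the posts, straight under the axle. x axis parallel to the axle; +y is the side to which the hopper tips (the side of the white bowl's centre); z up.
- hopper (a joint): Tilt of the clear hopper (box 58 x 68 x 68 mm) with cap, knob and lever about the axle, 155 mm above the bench along the stand's x. 0 = upright (start, stop); grows tipping to the stand's +y; 2.75 rad = fully over, mouth down (stop). Stays where left (friction 0.3 N m; up to 6 N at the lever bar). Past 1.6 rad balls roll to the part of the cap at the stand's +y side and out if its openings let them.
- hopper_mid (a point): Middle of the hopper's inside (50 x 60 x 64 mm); 16 mm to the stand's +y of and 28 mm above the axle when upright.
- lever_bar (a point): Centre of the lever's black round grip bar: 12 mm diameter, 48 mm long, parallel to the axle, 90 mm from it, 113 mm to the stand's -x. Hopper upright: 68.9 mm to -y of and 57.9 mm above the axle (leaning back 50 degrees); it swings over the top with the hopper, to 86 mm to +y of and 27 mm below the axle when fully over. Take it from above, fingers across the bar; it turns between them.
- cap (a joint): Angle of the round steel cap (129 mm diameter, 4 mm plate) about its axis, upright through the middle of the axle; positive counter-clockwise from above, -3.0 to 3.3 rad, stays where left (0.05 N m). At +1.571 the SCREEN (3 x 2 square apertures of about 17 mm) is at the stand's +y side; at -1.571 the WIDE opening (one hole 36 x 58 mm) is there; at 0 the solid strip between them. Starts within -0.75 to 0.75.
- cap_grip (a point): On the cap's axis, 88.5 mm above the axle when upright, inside the cap's black knob: a bar 50 mm long, 12 mm wide, 34 mm high, its top 10 mm above this point, the cap plate's top 24 mm below it. The bar lies along the solid strip between screen and wide opening: along the stand's y axis at cap = 0, along its x axis at 1.571.
- screen_mid (a point): Middle of the cap's screen (the half with 3 x 2 square apertures), top of the plate, 32 mm from the cap's axis.
- bowl: White porcelain bowl, rim radius 68 mm, 50 mm high, standing loose between the posts, centre about 30 mm to the stand's +y. Origin: centre of its underside. It already stands where the balls will fall.
- small1_center (a point): Centre of a small steel ball, 10 mm diameter, 10 g, at first in the hopper. It passes the screen and the wide opening. One may stick behind the large ball; tilting the hopper back to about 0.7 rad and fully over again, once to three times, frees it.
- small2_center (a point): Centre of a small steel ball, 10 mm diameter, 10 g, at first in the hopper. It passes the screen and the wide opening. One may stick behind the large ball; tilting the hopper back to about 0.7 rad and fully over again, once to three times, frees it.
- small3_center (a point): Centre of a small steel ball, 10 mm diameter, 10 g, at first in the hopper. It passes the screen and the wide opening. One may stick behind the large ball; tilting the hopper back to about 0.7 rad and fully over again, once to three times, frees it.
- large_center (a point): Centre of the large steel ball, 28 mm diameter, 90 g, in the hopper. It passes the wide opening, not the screen.
- amber_jar: Bystander: amber glass jar with black cap, 54 mm diameter, 85 mm high, standing. Origin: centre of its underside.
- flask: Bystander: white plastic bottle, 60 mm diameter, 130 mm high, standing. Origin: centre of its underside.
- beaker: Bystander: glass beaker, 66 mm diameter, 85 mm high, standing. Origin: centre of its underside.
Mind the look-alikes: they are no part of the job. Of the things that look like the bowl, take the one that is farthest to the robot's left at the start.

How it is judged:
By the outcome, as a careful person would: the job done as asked, in the order asked, and still so for the second after the job is handed in, with the robot touching nothing.
It also fails if it takes over 72 s, if anything falls off the work surface, if the arm or the gripper's body presses on something with over 40 N, if the wrist force passes 120 N, or if a joint passes its speed limit or range.

## Working session

There is one attempt and no reset: what is moved stays moved. The work goes in short steps, Python scripts to look and compute and a tool call to move; the robot and the scene stay as the last step left them, time stands still between calls to the robot, and variables do not carry over. Pictures are saved under pics/ and viewed, on a budget of 10 in all, crops included, one or two more only if the job needs it, and the job is handed in when it is done.

Besides the shell and the picture viewer there is one more tool, called after "Request:" by a JSON object that holds its "name" and its "arguments". carry_out: Moves the arm, as the interface text tells. Its arguments: {"type":"object","properties":{"hand":{"type":"array","items":{"type":"number"}},"travel":{"type":"array","items":{"type":"array","items":{"type":"number"}}},"rot":{"type":"array","items":{"type":"array","items":{"type":"number"}}},"force":{"type":"number"}},"required":["hand","travel","rot"]}

```bash
ls; mkdir -p pics; cat > h.py <<'E'
import numpy as np, cv2
from rig import *
def ray(f,rc):
    p=cv2.undistortPoints(np.array([[[rc[1],rc[0]]]],float),np.array(f["K"]),np.array(f["D"]))[0,0]
    R=np.array(f["R"]);t=np.array(f["t"])
    d=R.T@np.array([p[0],p[1],1]);return -R.T@t,d/np.linalg.norm(d)
def tri(obs):
    A=np.zeros((3,3));b=np.zeros(3);L=[ray(f,rc) for f,rc in obs]
    for o,d in L:
        P=np.eye(3)-np.outer(d,d);A+=P;b+=P@o
    X=np.linalg.solve(A,b);return X,max(np.linalg.norm((np.eye(3)-np.outer(d,d))@(X-o)) for o,d in L)
def onz(f,rc,z):
    o,d=ray(f,rc);return o+d*(z-o[2])/d[2]
def proj(f,X):
    p=cv2.projectPoints(np.array(X,float).reshape(-1,1,3),cv2.Rodrigues(np.array(f["R"]))[0],np.array(f["t"],float),np.array(f["K"]),np.array(f["D"]))[0]
    return p.reshape(-1,2)[:,::-1]
def save(f,n,crop=None,s=1):
    c=f["color"][:,:,::-1]
    if crop: c=c[crop[0]:crop[1],crop[2]:crop[3]]
    cv2.imwrite("pics/"+n,cv2.resize(c,None,fx=s,fy=s,interpolation=cv2.INTER_CUBIC))
E
python3 - <<'E'
from h import *
np.set_printoptions(precision=1,suppress=True)
a=grab_frame("side");b=grab_frame("top")
im=np.vstack([a["color"],b["color"]])
save(a,"s0.png");save(b,"t0.png")
print("grip",grip_depth, read_state()["eef_pos"],read_state()["orientation"])
for n,f in(("side",a),("top",b)):
    print(n,-np.array(f["R"]).T@np.array(f["t"]))
    for q in["stand","lever_bar","cap_grip","screen_mid","hopper_mid","bowl","amber_jar","flask","beaker"]:
        print(n,q,[(np.round(d["centre"]),round(d["conf"],2)) for d in pinpoint(q,f)[:4]])
E
```

```text
pics
grip 18.8 [ 176.9 -624.9  213.5] [[-0.   0.3 -1. ]
 [ 0.  -1.  -0.3]
 [-1.  -0.  -0. ]]
side [412.5 450.5 675. ]
side stand []
side lever_bar [(array([184., 294.]), 0.84)]
side cap_grip [(array([201., 232.]), 0.62)]
side screen_mid [(array([203., 216.]), 0.92)]
side hopper_mid [(array([230., 233.]), 0.8), (array([298., 242.]), 0.59)]
side bowl [(array([279., 346.]), 0.83), (array([298., 240.]), 0.81), (array([231., 392.]), 0.65)]
side amber_jar [(array([249., 182.]), 0.77)]
side flask [(array([201., 270.]), 0.96)]
side beaker [(array([216., 314.]), 0.72)]
top [ 304.8 -106.6 1153.1]
top stand [(array([203., 260.]), 0.83), (array([182., 254.]), 0.33), (array([143., 296.]), 0.32)]
top lever_bar []
top cap_grip [(array([174., 252.]), 0.58)]
top screen_mid [(array([164., 265.]), 0.89)]
top hopper_mid []
top bowl [(array([288., 270.]), 0.74), (array([344., 329.]), 0.67), (array([201., 249.]), 0.62)]
top amber_jar [(array([144., 294.]), 0.63)]
top flask [(array([216., 357.]), 0.91)]
top beaker [(array([260., 348.]), 0.78)]
```

View pics/s0.png

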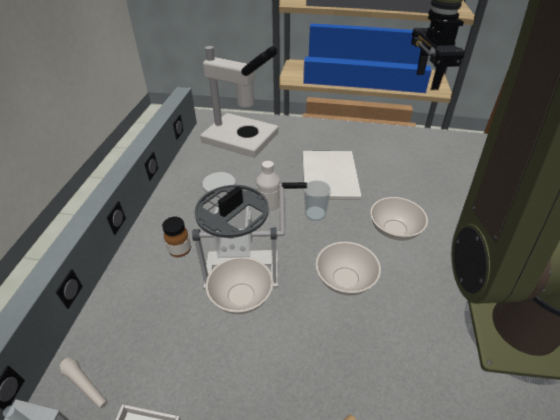

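View pics/t0.png

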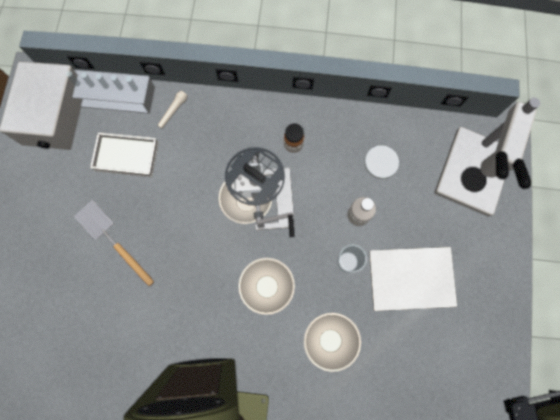

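The hopper is at side (230,233) and top (175,255). There are three bowl look-alikes: top (201,248), which stands under the hopper and is farthest left, plus (288,268) and (344,330). I choose the first. The lever's black bar is at side (185,294) and top (226,291). The white/grey bottle, the beaker and the jar are near the stand.

```bash
python3 - <<'E'
from h import *
np.set_printoptions(precision=1,suppress=True)
a=grab_frame("side");b=grab_frame("top")
def best(q,f,near):
    L=pinpoint(q,f)
    L=[d for d in L if np.hypot(*(np.array(d["centre"])-near))<25]
    return L[0]["centre"] if L else near
P={}
for q,s,t in[("lever_bar",(185,294),(226,291)),("cap_grip",(201,232),(174,252)),("screen_mid",(203,216),(164,265)),("bowl",(298,240),(201,249)),("amber_jar",(249,182),(144,294)),("flask",(201,270),(216,357)),("beaker",(216,314),(260,348))]:
    ps,pt=best(q,a,np.array(s)),best(q,b,np.array(t))
    X,e=tri([(a,ps),(b,pt)]);P[q]=X;print(q,X,"res %.1f"%e,ps,pt)
# stand fit
from scipy.optimize import least_squares
def T(p,q): 
    c,s=np.cos(p[2]),np.sin(p[2]);return np.array([p[0]+c*q[0]-s*q[1],p[1]+s*q[0]+c*q[1],q[2]])
loc={"lever_bar":(-113,-68.9,212.9),"cap_grip":(0,0,243.5),"bowl":(0,30,0)}
f=lambda p:np.concatenate([(T(p,loc[k])-P[k])[:2]*w for k,w in(("lever_bar",1),("cap_grip",1),("bowl",.3))])
for y0 in(0,1.5,3,-1.5):
    r=least_squares(f,[*P["cap_grip"][:2],y0]);print(r.x,r.cost,r.fun)
p=r.x
ang=np.arctan2(*(P["screen_mid"]-P["cap_grip"])[1::-1])-p[2]
print("cap angle",(ang+np.pi)%(2*np.pi)-np.pi, "yaw",p[2])
def mark(f,n,crop):
    g=dict(f);im=f["color"].copy()
    pts=[T(p,q) for q in[(-113,-68.9,212.9),(0,0,243.5),(72,0,155),(-72,0,155),(0,30,50),(-137,-68.9,212.9),(-89,-68.9,212.9)]]
    for r_,c in proj(f,pts): cv2.circle(im,(int(round(c)),int(round(r_))),1,(0,255,0),-1)
    g["color"]=im;save(g,n,crop,3.5)
    return cv2.imread("pics/"+n)
x=mark(a,"m1.png",(160,320,170,330));y=mark(b,"m2.png",(130,290,215,330))
cv2.imwrite("pics/m.png",cv2.resize(np.hstack([x,y]),None,fx=.82,fy=.82))
E
```

```text
lever_bar [ 479.6 -115.4  207.6] res 4.3 [186.0, 297.4] [224.8, 293.5]
cap_grip [586.4 -22.9 239.2] res 4.5 [199.4, 229.3] [167.4, 255.3]
screen_mid [606.8 -35.7 217. ] res 4.0 [201.5, 216.7] [166.2, 262.8]
bowl [569.4  10.7  -2.3] res 3.8 [297.3, 243.8] [200.9, 246.7]
amber_jar [746.2 -95.   -1.1] res 7.9 [249.3, 182.6] [140.1, 293.9]
flask [ 565.6 -275.2    5.9] res 1.5 [203.4, 268.5] [215.7, 355.8]
beaker [ 443.9 -261.9   -8.4] res 2.3 [216.5, 315.8] [261.0, 346.3]
[582.3 -25.1   0.2] 24.834168980693867 [ 3.4  2.8 -4.1 -2.2  2.3 -1.9]
[582.3 -25.1   0.2] 24.834168980832402 [ 3.4  2.8 -4.1 -2.2  2.3 -1.9]
[582.3 -25.1   0.2] 24.83416898056095 [ 3.4  2.8 -4.1 -2.2  2.3 -1.9]
[582.3 -25.1   0.2] 24.8341689811992 [ 3.4  2.8 -4.1 -2.2  2.3 -1.9]
cap angle -0.735851811883772 yaw 0.17479979855491523
```

View pics/m.png

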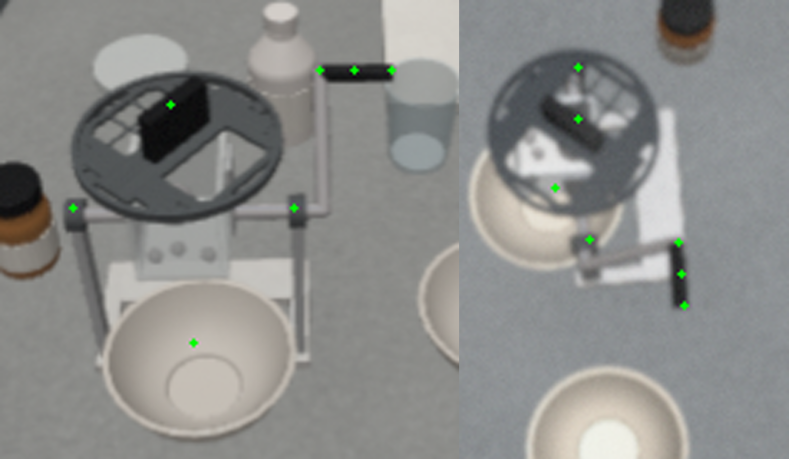

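```bash
cat >> h.py <<'E'
from scipy.spatial.transform import Rotation as Ro
S=np.array([582.3,-25.1]);YAW=.175
def loc(x,y,z):
    c,s=np.cos(YAW),np.sin(YAW);return np.array([S[0]+c*x-s*y,S[1]+s*x+c*y,z])
def Rd(deg):  # tool down, y axis at world angle deg
    a=np.radians(deg);x=np.array([0,0,-1.]);y=np.array([np.cos(a),np.sin(a),0]);return np.c_[x,y,np.cross(x,y)]
def go(pos,deg=None):
    s=read_state();R=np.array(s["orientation"]);
    w=np.zeros(3) if deg is None else Ro.from_matrix(R.T@Rd(deg)).as_rotvec()
    print("shift",np.round(R.T@(np.array(pos)-s["eef_pos"]),1),"rot",np.round(w,3),"t",s["t"])
def st():
    s=read_state();print(s["t"],np.round(s["eef_pos"],1),"yaw",np.degrees(np.arctan2(s["orientation"][1][1],s["orientation"][0][1])).round(1),np.round(s["force"],1),s["width"],np.round(s["joint_positions"],2))
E
python3 -c "
from h import *
st();go([582,-25,330],-32)"
```

```text
1.8 [ 177.  -625.4  214.7] yaw -74.2 [ 0.1 -1.   0.8] 94.60293120084928 [-1.38  0.12  1.65 -0.    1.37 -0.08]
shift [-115.4 -467.4 -553.2] rot [-0.736  0.    -0.   ] t 1.8
```

Request:
{"name": "carry_out", "arguments": {"hand": [60,60,60,60,60,60,60,60,60,60,60,60], "travel": [[-45,0,0],[-90,-20,-20],[-115,-50,-60],[-115,-80,-95],[-115,-115,-135],[-115,-147,-173],[-115,-180,-212],[-115,-212,-250],[-115,-245,-290],[-115,-278,-328],[-115,-310,-367],[-115,-343,-405]], "rot": [[0,0,0],[0,0,0],[0,0,0],[-0.08,0,0],[-0.16,0,0],[-0.24,0,0],[-0.33,0,0],[-0.41,0,0],[-0.5,0,0],[-0.6,0,0],[-0.7,0,0],[-0.736,0,0]]}}

```text
t: 3.0
eef_pos: [468.3, -191.9, 330.0]
orientation: [[0.001, 0.849, -0.528], [-0.001, -0.528, -0.849], [-1.0, 0.001, -0.0]]
force: [0.4, -1.6, 0.2]
width: 57.3
```

```bash
python3 -c "
from h import *
st();go([582,-25,300],-32)"
```

```text
3.0 [ 468.3 -191.9  330. ] yaw -31.9 [ 0.4 -1.6  0.2] 57.262677073492036 [-0.49 -0.25  1.81 -0.    1.57  0.06]
shift [  30.     8.3 -201.8] rot [ 0.002 -0.    -0.001] t 3.0
```

Request:
{"name": "carry_out", "arguments": {"hand": [60,60,60,60,60,60], "travel": [[0,2,-45],[0,4,-90],[0,6,-130],[10,8,-170],[30,8,-202],[30,8,-202]], "rot": [[0,0,0],[0,0,0],[0,0,0],[0,0,0],[0,0,0],[0,0,0]]}}

```text
t: 3.6
eef_pos: [581.3, -23.6, 295.9]
orientation: [[-0.006, 0.85, -0.527], [0.002, -0.527, -0.85], [-1.0, -0.006, 0.002]]
force: [0.9, -0.4, -0.5]
width: 57.2
```

```bash
python3 -c "
from h import *
st()
a=grab_frame('side');b=grab_frame('top')
e=read_state()['eef_pos']
for n,f in(('s',a),('t',b)):
    print(n,np.round(proj(f,[e])),[(np.round(d['centre'],1),round(d['conf'],2)) for q in ('cap_grip','screen_mid') for d in pinpoint(q,f)[:2]])
save(a,'c1.png',(130,250,160,300),4);save(b,'c2.png',(110,230,190,330),4)
x=cv2.imread('pics/c1.png');y=cv2.imread('pics/c2.png')
cv2.imwrite('pics/c.png',cv2.resize(np.vstack([x,y]),None,fx=.62,fy=.62))"
```

```text
3.6 [581.3 -23.6 295.9] yaw -31.8 [ 0.9 -0.4 -0.5] 57.239308173628 [-0.13 -0.06  1.7   0.    1.5   0.42]
s [[170. 227.]] [(array([200.5, 228.7]), 0.9), (array([201.4, 218.3]), 0.6)]
t [[163. 255.]] [(array([170.8, 254.9]), 0.95), (array([165.3, 263.1]), 0.86)]
```

View pics/c.png

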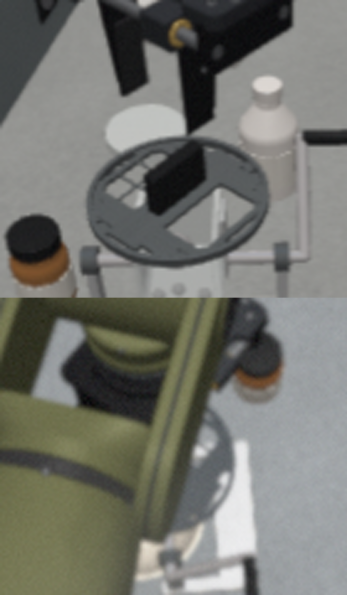

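The fingers straddle the knob (side crop: tips at (90,130) and (125,200), knob at (178,178)). Descending and closing.

Request:
{"name": "carry_out", "arguments": {"hand": [60,60,60,60,60,0,0,0,0,0], "travel": [[20,0,0],[40,0,0],[55,0,0],[68,0,0],[68,0,0],[68,0,0],[68,0,0],[68,0,0],[68,0,0],[68,0,0]], "rot": [[0,0,0],[0,0,0],[0,0,0],[0,0,0],[0,0,0],[0,0,0],[0,0,0],[0,0,0],[0,0,0],[0,0,0]], "force": 20}}

```text
t: 4.9
eef_pos: [581.7, -26.7, 232.1]
orientation: [[0.001, 0.848, -0.53], [-0.0, -0.53, -0.848], [-1.0, 0.001, -0.0]]
force: [-0.1, 0.5, -0.4]
width: 22.2
```

```bash
python3 -c "
from h import *
st();s=read_state();print(np.round(np.array(s['orientation']).T@s['force'],1), s['torque'])
a=grab_frame('side')
st()"
```

```text
4.9 [581.7 -26.7 232.1] yaw -32.0 [-0.1  0.5 -0.4] 22.244071622854253 [-0.14 -0.04  1.79 -0.    1.39  0.42]
[ 0.4 -0.3 -0.3] [-0.04793747 -0.01594497  0.02497947]
4.95 [580.6 -26.  231.9] yaw -32.0 [-10.5   5.2   7. ] 18.721041698503708 [-0.14 -0.04  1.79  0.    1.39  0.42]
```

Still closing.

Request:
{"name": "carry_out", "arguments": {"hand": [0,0,0], "travel": [[0,0,0],[0,0,0],[0,0,0]], "rot": [[0,0,0],[0,0,0],[0,0,0]]}}

```text
t: 5.25
eef_pos: [578.1, -24.2, 232.0]
orientation: [[-0.009, 0.848, -0.529], [0.005, -0.529, -0.848], [-1.0, -0.011, 0.001]]
force: [-13.6, 7.3, 7.3]
width: 11.8
```

```bash
python3 -c "
from h import *
st();s=read_state();print(np.round(np.array(s['orientation']).T@s['force'],1), s['torque'])"
```

```text
5.25 [578.1 -24.2 232. ] yaw -32.0 [-13.6   7.3   7.3] 11.83442039241247 [-0.14 -0.04  1.79  0.    1.4   0.42]
[ -7.2 -15.5   1. ] [1.31144827 2.22145954 0.08048792]
```

Request:
{"name": "carry_out", "arguments": {"hand": [0,0,0,0,0,0,0,0], "travel": [[0,-4.3,-1.6],[0,-4.3,-1.6],[0,-4.3,-1.6],[0,-4.3,-1.6],[0,-4.3,-1.6],[0,-4.3,-1.6],[0,-4.3,-1.6],[0,-4.3,-1.6]], "rot": [[0,0,0],[-0.1,0,0],[-0.22,0,0],[-0.34,0,0],[-0.46,0,0],[-0.58,0,0],[-0.7,0,0],[-0.7,0,0]]}}

```text
t: 6.05
eef_pos: [580.6, -24.0, 232.1]
orientation: [[0.005, 0.99, 0.142], [-0.002, 0.142, -0.99], [-1.0, 0.005, 0.003]]
force: [5.2, -1.0, -3.4]
width: 12.2
```

```bash
python3 -c "
from h import *
st();s=read_state();print(np.round(np.array(s['orientation']).T@s['force'],1), s['torque'])"
```

```text
6.05 [580.6 -24.  232.1] yaw 8.2 [ 5.2 -1.  -3.4] 12.212194851044437 [-0.13 -0.04  1.79 -0.    1.39 -0.28]
[3.4 5.  1.7] [-0.54160713 -1.08731697  0.0185594 ]
```

Request:
{"name": "carry_out", "arguments": {"hand": [0,0,0,0,0,0,0,0,0,0,0,0], "travel": [[0,0,-1],[0,0,-2],[0,0,-3],[0,0,-3],[0,0,-3],[0,0,-3],[0,0,-3],[0,0,-3],[0,0,-3],[0,0,-3],[0,0,-3],[0,0,-3]], "rot": [[-0.14,0,0],[-0.28,0,0],[-0.42,0,0],[-0.56,0,0],[-0.7,0,0],[-0.84,0,0],[-0.98,0,0],[-1.12,0,0],[-1.26,0,0],[-1.4,0,0],[-1.54,0,0],[-1.6,0,0]]}}

```text
t: 7.25
eef_pos: [583.2, -18.9, 232.2]
orientation: [[0.014, -0.173, 0.985], [0.002, 0.985, 0.173], [-1.0, -0.0, 0.014]]
force: [16.7, 4.6, -6.5]
width: 12.0
```

Request:
{"name": "carry_out", "arguments": {"hand": [0,0], "travel": [[0,0,0],[0,0,0]], "rot": [[0,0,0],[0,0,0]]}}

```text
t: 7.45
eef_pos: [583.2, -19.0, 232.2]
orientation: [[0.014, -0.17, 0.985], [0.002, 0.985, 0.17], [-1.0, -0.0, 0.014]]
force: [17.2, 3.8, -6.7]
width: 12.0
```

```bash
python3 -c "
from h import *
st();s=read_state();print(np.round(np.array(s['orientation']).T@s['force'],1), s['torque'])"
```

```text
7.45 [583.2 -19.  232.2] yaw 99.8 [17.2  3.8 -6.7] 12.02894123038076 [-0.13 -0.04  1.79  0.    1.38 -1.87]
[ 6.9  0.8 17.5] [ 0.53706934 -3.13540492  0.08383489]
```

Request:
{"name": "carry_out", "arguments": {"hand": [60,60,60,60,60,60,60,60,60,60], "travel": [[0,0,0],[0,0,0],[0,0,0],[-20,0,0],[-50,0,0],[-85,-20,-10],[-85,-60,-40],[-85,-100,-75],[-85,-140,-110],[-85,-170,-150]], "rot": [[0,0,0],[0,0,0],[0,0,0],[0,0,0],[0,0,0],[0,0,0],[0,0,0],[0,0,0],[0,0,0],[0,0,0]]}}

```text
t: 8.45
eef_pos: [462.1, -210.1, 316.7]
orientation: [[0.0, -0.17, 0.986], [-0.0, 0.986, 0.17], [-1.0, -0.0, 0.0]]
force: [-0.1, -0.4, 0.5]
width: 57.1
```

```bash
python3 -c "
from h import *
st()
a=grab_frame('side');b=grab_frame('top')
for n,f in(('s',a),('t',b)):
    for q in ('cap_grip','screen_mid','lever_bar','bowl','stand'): print(n,q,[(np.round(d['centre'],1),round(d['conf'],2)) for d in pinpoint(q,f)[:3]])
save(a,'d1.png',(160,320,170,330),3.5);save(b,'d2.png',(130,290,215,330),3.5)
x=cv2.imread('pics/d1.png');y=cv2.imread('pics/d2.png')
cv2.imwrite('pics/d.png',cv2.resize(np.hstack([x,y]),None,fx=.82,fy=.82))"
```

```text
8.45 [ 462.1 -210.1  316.7] yaw 99.8 [-0.1 -0.4  0.5] 57.1228841062758 [-0.53 -0.24  1.83 -0.    1.55 -2.27]
s cap_grip [(array([198.5, 229.2]), 0.89), (array([227.4, 228.8]), 0.48)]
s screen_mid [(array([224.6, 229.8]), 0.59)]
s lever_bar [(array([183. , 295.6]), 0.98)]
s bowl [(array([231.1, 397. ]), 0.97), (array([297.4, 241.7]), 0.85), (array([284.9, 343.5]), 0.73)]
s stand []
t cap_grip [(array([170.6, 254.4]), 0.58)]
t screen_mid [(array([176.3, 238. ]), 0.57)]
t lever_bar [(array([226.1, 292.3]), 0.74)]
t bowl [(array([286.6, 269.8]), 0.83), (array([200.2, 248.1]), 0.61), (array([345.8, 333. ]), 0.59)]
t stand [(array([201.7, 259.5]), 0.79)]
```

View pics/d.png

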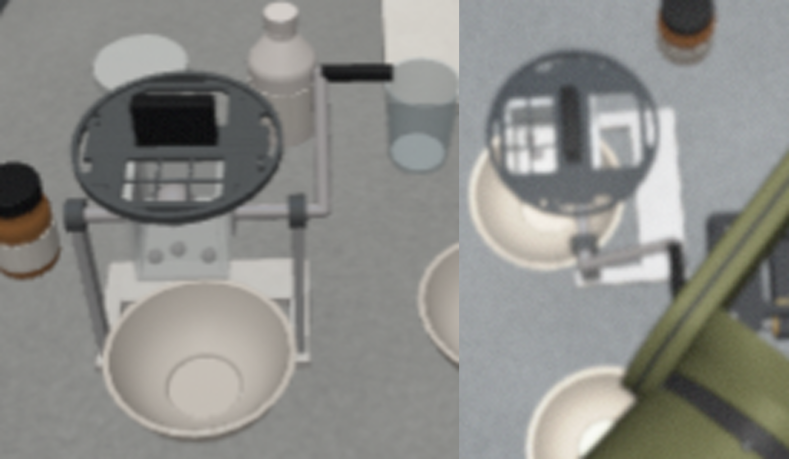

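The screen is now on the bowl side, with the knob parallel to the axle. Next I check the angles numerically and refine the lever bar's position.

```bash
python3 -c "
from h import *
np.set_printoptions(precision=1,suppress=True)
a=grab_frame('side');b=grab_frame('top')
k=3.5*.82
sp=lambda c,r:(160+r/k,170+c/k)
tp=lambda c,r:(130+r/k,215+(c-459)/k)
def an(p,q,z,n):
    A,B=onz(a,p,z),onz(a,q,z);d=(A-B)[:2];print(n,A,B,np.linalg.norm(d),np.degrees(np.arctan2(d[1],d[0])))
an(sp(133,95),sp(217,94),253.5,'knobtop');an(sp(134,141),sp(217,145),221,'knobbot')
an(sp(323,73),sp(392,73),213,'bar');an(sp(76,213),sp(297,210),155,'posts')
an(sp(125,163),sp(222,163),219,'screen top edge')
print('bar tri',tri([(a,(183,295.6)),(b,(226.1,292.3))]),tri([(a,sp(357,72)),(b,tp(681,273))]), onz(a,sp(357,72),213))
for z in(213,):print('bar top on z',onz(b,tp(681,273),z))
print('capgrip',onz(a,(198.5,229.2),243.5),onz(b,(170.6,254.4),243.5))
print('S ref bar',[ np.array([580.5,-19.8])+(loc(-113,-68.9,0)[:2]-S)])
e=read_state()['eef_pos'];print(np.round(proj(b,[e])))
"
```

```text
knobtop [602.  -18.3 253.5] [553.2 -27.1 253.5] 49.581380561054935 10.193968319249024
knobbot [603.7 -13.1 221. ] [553.1 -17.7 221. ] 50.82377837910812 5.246631917153168
bar [ 502.5 -104.9  213. ] [ 457.7 -112.2  213. ] 45.45647397417812 9.260226259548034
posts [649.5  -7.9 155. ] [508.1 -33.9 155. ] 143.817744311628 10.434691567176142
screen top edge [604.4   4.4 219. ] [547.2  -5.  219. ] 57.99231623145644 9.285326231560108
bar tri (array([ 479.2, -113.3,  215.4]), np.float64(0.33421321084018657)) (array([ 481.8, -113.2,  210.1]), np.float64(0.7772024768448137)) [ 480.6 -109.5  213. ]
bar top on z [ 482.  -113.2  213. ]
capgrip [580.7 -19.2 243.5] [582.6 -21.9 243.5]
S ref bar [array([ 481.2, -107.3])]
[[230. 343.]]
```

```bash
sed -i 's/^S=.*/S=np.array([580.3,-20.2]);YAW=.178/' h.py; python3 -c "
from h import *
print(loc(-115,-68.9,0));go(loc(-115,-68.9,195),100.2)"
```

```text
[ 479.31656421 -108.37344099    0.        ]
shift [121.6  95.5  32.4] rot [-0.007 -0.    -0.   ] t 9.15
```

Request:
{"name": "carry_out", "arguments": {"hand": [60,60,60,60,60,60,0,0,0,0,0,0], "travel": [[10,35,12],[25,70,24],[40,95,32],[75,95,32],[105,95,32],[122,95,32],[122,95,32],[122,95,32],[122,95,32],[122,95,32],[122,95,32],[122,95,32]], "rot": [[-0.007,0,0],[-0.007,0,0],[-0.007,0,0],[-0.007,0,0],[-0.007,0,0],[-0.007,0,0],[-0.007,0,0],[-0.007,0,0],[-0.007,0,0],[-0.007,0,0],[-0.007,0,0],[-0.007,0,0]]}}

```text
t: 10.35
eef_pos: [479.1, -109.6, 195.3]
orientation: [[0.001, -0.176, 0.984], [-0.0, 0.984, 0.176], [-1.0, -0.001, 0.001]]
force: [-0.5, -0.7, -0.3]
width: 14.5
```

Request:
{"name": "carry_out", "arguments": {"hand": [0,0,0,0], "travel": [[0,0,0],[0,0,0],[0,0,0],[0,0,0]], "rot": [[0,0,0],[0,0,0],[0,0,0],[0,0,0]]}}

```text
t: 10.75
eef_pos: [479.0, -109.4, 195.1]
orientation: [[0.001, -0.176, 0.984], [0.0, 0.984, 0.176], [-1.0, -0.0, 0.001]]
force: [-1.8, 1.0, 3.1]
width: 11.6
```

```bash
python3 -c "
from h import *
st();go(loc(-115,-68.9,194),100.2)
for i in range(0,24):
    u=2.75*i/23;th=np.radians(140)-u;y=90*np.cos(th);z=90*np.sin(th);print(i,round(u,2),'down',round(57.9-z,1),'y',round(y+68.9,1),end=' | ')"
```

```text
10.75 [ 479.  -109.4  195.1] yaw 100.2 [-1.8  1.   3.1] 11.557722634423827 [-0.33 -0.22  2.02  0.    1.35 -2.08]
shift [1.1 1.  0.5] rot [-0.001  0.001  0.   ] t 10.75
0 0.0 down 0.0 y -0.0 | 1 0.12 down -7.8 y 7.3 | 2 0.24 down -14.6 y 15.6 | 3 0.36 down -20.5 y 24.7 | 4 0.48 down -25.2 y 34.3 | 5 0.6 down -28.7 y 44.5 | 6 0.72 down -31.0 y 55.0 | 7 0.84 down -32.0 y 65.7 | 8 0.96 down -31.8 y 76.4 | 9 1.08 down -30.2 y 87.1 | 10 1.2 down -27.4 y 97.5 | 11 1.32 down -23.4 y 107.4 | 12 1.43 down -18.3 y 116.9 | 13 1.55 down -12.0 y 125.6 | 14 1.67 down -4.7 y 133.5 | 15 1.79 down 3.4 y 140.5 | 16 1.91 down 12.4 y 146.5 | 17 2.03 down 22.0 y 151.4 | 18 2.15 down 32.1 y 155.1 | 19 2.27 down 42.5 y 157.6 | 20 2.39 down 53.2 y 158.8 | 21 2.51 down 64.0 y 158.7 | 22 2.63 down 74.6 y 157.3 | 23 2.75 down 85.1 y 154.7 |
```

Request:
{"name": "carry_out", "arguments": {"hand": [0,0,0,0,0,0,0,0,0,0,0,0], "travel": [[-8,7,0],[-15,16,0],[-20,25,0],[-25,34,0],[-29,44,0],[-31,55,0],[-32,66,0],[-32,76,0],[-30,87,0],[-27,97,0],[-23,107,0],[-18,117,0]], "rot": [[0,0,0],[0,0,0],[0,0,0],[0,0,0],[0,0,0],[0,0,0],[0,0,0],[0,0,0],[0,0,0],[0,0,0],[0,0,0],[0,0,0]], "force": 25}}

```text
t: 11.95
eef_pos: [457.9, 6.0, 211.8]
orientation: [[-0.0, -0.176, 0.984], [-0.001, 0.984, 0.176], [-1.0, -0.001, -0.001]]
force: [-0.8, -5.3, -1.1]
width: 11.4
```

Request:
{"name": "carry_out", "arguments": {"hand": [0,0,0,0,0,0,0,0,0,0,0,0], "travel": [[6,9,0],[14,17,0],[22,24,0],[31,30,0],[40,34,0],[50,38,0],[61,41,0],[71,42,0],[82,42,0],[93,40,0],[104,38,0],[104,38,0]], "rot": [[0,0,0],[0,0,0],[0,0,0],[0,0,0],[0,0,0],[0,0,0],[0,0,0],[0,0,0],[0,0,0],[0,0,0],[0,0,0],[0,0,0]]}}

```text
t: 13.15
eef_pos: [452.1, 42.5, 108.0]
orientation: [[0.002, -0.176, 0.984], [-0.002, 0.984, 0.176], [-1.0, -0.002, 0.001]]
force: [3.3, -7.8, -1.6]
width: 11.3
```

```bash
cat > look.py <<'E'
from h import *
import sys
n=sys.argv[1]
st();s=read_state();g=np.array(s['eef_pos'])+np.array(s['orientation'])[:,0]*-18.8
c,si=np.cos(YAW),np.sin(YAW);d=g[:2]-S;print('bar local x,y,z',c*d[0]+si*d[1],-si*d[0]+c*d[1],g[2]-155,'u',np.radians(140)-np.arctan2(g[2]-155,-si*d[0]+c*d[1]))
a=grab_frame('side');b=grab_frame('top')
for m,f in(('s',a),('t',b)):
    for q in ('small1_center','large_center'): print(m,q,[(np.round(x['centre'],1),round(x['conf'],2)) for x in pinpoint(q,f)[:5]])
save(a,'x1.png',(160,320,170,330),3.5);save(b,'x2.png',(130,290,215,330),3.5)
cv2.imwrite('pics/'+n,cv2.resize(np.hstack([cv2.imread('pics/x1.png'),cv2.imread('pics/x2.png')]),None,fx=.82,fy=.82))
E
python3 look.py e.png
```

```text
13.15 [452.1  42.5 108. ] yaw 100.2 [ 3.3 -7.8 -1.6] 11.252081710589941 [-0.02 -0.23  2.18 -0.    1.2  -1.77]
bar local x,y,z -115.11222083222842 84.47161800486232 -28.2228088104239 u 2.765910307173052
s small1_center []
s large_center [(array([242.7, 235.7]), 0.25)]
t small1_center []
t large_center [(array([216.1, 353. ]), 0.45)]
```

View pics/e.png

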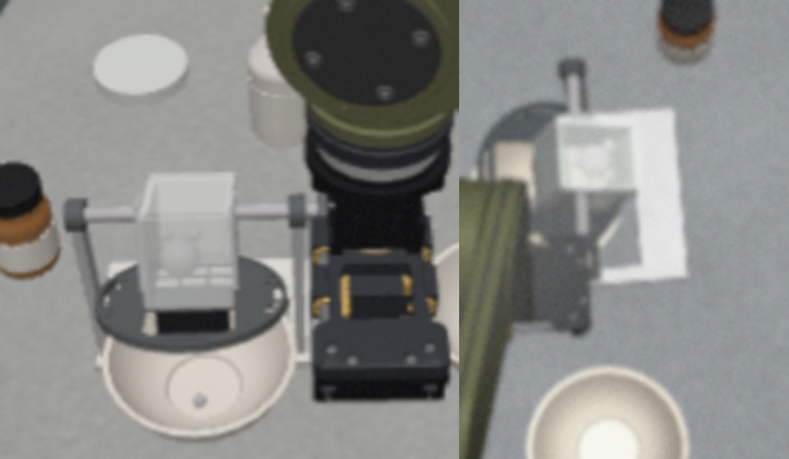

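Fully over (u≈2.75). The large ball is inside at (255,180), and at least one small ball is in the bowl at (400,200). I rock it back to about 0.7 rad and look into the bowl.

Request:
{"name": "carry_out", "arguments": {"hand": [0,0,0,0,0,0,0,0,0,0,0,0], "travel": [[-11,2,0],[-22,4,0],[-33,4,0],[-43,3,0],[-54,0,0],[-64,-3,0],[-73,-8,0],[-82,-14,0],[-90,-21,0],[-98,-29,0],[-104,-38,0],[-109,-47,0]], "rot": [[0,0,0],[0,0,0],[0,0,0],[0,0,0],[0,0,0],[0,0,0],[0,0,0],[0,0,0],[0,0,0],[0,0,0],[0,0,0],[0,0,0]]}}

```text
t: 14.65
eef_pos: [459.3, 0.8, 216.9]
orientation: [[-0.002, -0.177, 0.984], [0.01, 0.984, 0.177], [-1.0, 0.01, 0.0]]
force: [-1.8, 9.8, 2.5]
width: 11.3
```

Request:
{"name": "carry_out", "arguments": {"hand": [0,0,0,0,0,0,0], "travel": [[-4,-10,0],[-7,-20,0],[-8,-31,0],[-8,-42,0],[-7,-53,0],[-7,-53,0],[-7,-53,0]], "rot": [[0,0,0],[0,0,0],[0,0,0],[0,0,0],[0,0,0],[0,0,0],[0,0,0]]}}

```text
t: 15.35
eef_pos: [469.9, -54.2, 226.5]
orientation: [[0.002, -0.176, 0.984], [0.002, 0.984, 0.176], [-1.0, 0.002, 0.003]]
force: [-2.5, -0.4, 9.1]
width: 10.9
```

```bash
python3 look.py f.png
```

```text
15.35 [469.9 -54.2 226.5] yaw 100.2 [-2.5 -0.4  9.1] 10.906703707522137 [-0.23 -0.29  2.02  0.    1.41 -1.98]
bar local x,y,z -114.72818285592658 -13.943365679567396 90.30411944303927 u 0.7194698716480878
s small1_center [(array([250.8, 234.5]), 0.74), (array([299.7, 235.5]), 0.44)]
s large_center [(array([251. , 237.7]), 0.57)]
t small1_center []
t large_center []
```

View pics/f.png

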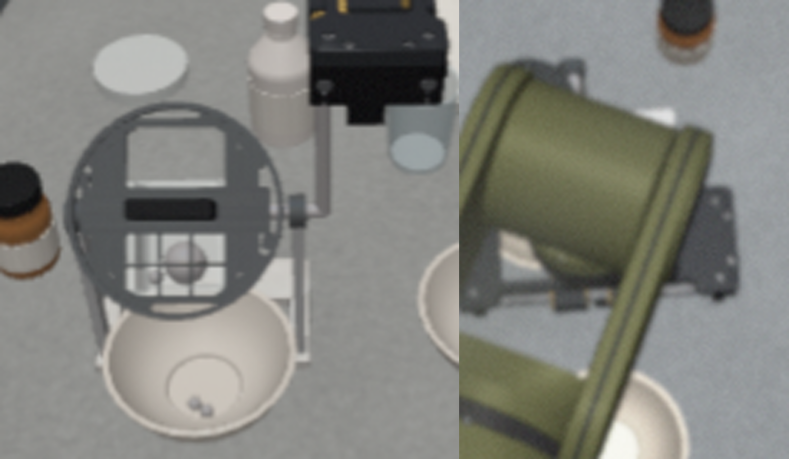

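Two small balls are in the bowl (405,200); one is still beside the large ball at (275,155). Tipping over again.

Request:
{"name": "carry_out", "arguments": {"hand": [0,0,0,0,0,0,0,0,0,0,0,0], "travel": [[-1,11,0],[-1,21,0],[1,32,0],[4,42,0],[8,52,0],[13,62,0],[19,71,0],[26,78,0],[34,85,0],[43,91,0],[53,96,0],[63,100,0]], "rot": [[0,0,0],[0,0,0],[0,0,0],[0,0,0],[0,0,0],[0,0,0],[0,0,0],[0,0,0],[0,0,0],[0,0,0],[0,0,0],[0,0,0]]}}

```text
t: 16.85
eef_pos: [451.5, 43.2, 160.8]
orientation: [[0.001, -0.177, 0.984], [-0.002, 0.984, 0.177], [-1.0, -0.002, 0.0]]
force: [4.5, -7.8, 2.9]
width: 11.1
```

Request:
{"name": "carry_out", "arguments": {"hand": [0,0,0,0,0,0,0,0,0,0,0,0], "travel": [[11,2,0],[21,4,0],[32,4,0],[43,2,0],[54,0,0],[54,0,0],[54,0,0],[54,0,0],[54,0,0],[54,0,0],[54,0,0],[54,0,0]], "rot": [[0,0,0],[0,0,0],[0,0,0],[0,0,0],[0,0,0],[0,0,0],[0,0,0],[0,0,0],[0,0,0],[0,0,0],[0,0,0],[0,0,0]]}}

```text
t: 18.05
eef_pos: [451.7, 42.4, 107.0]
orientation: [[0.001, -0.177, 0.984], [-0.003, 0.984, 0.177], [-1.0, -0.003, 0.001]]
force: [4.9, -9.1, 0.5]
width: 11.2
```

```bash
python3 look.py g.png
```

```text
18.05 [451.7  42.4 107. ] yaw 100.2 [ 4.9 -9.1  0.5] 11.190884906316837 [-0.02 -0.23  2.18 -0.    1.19 -1.77]
bar local x,y,z -115.49477220468617 84.45638654428014 -29.19136920150578 u 2.7762448760739797
s small1_center []
s large_center [(array([299.2, 244.5]), 0.65)]
t small1_center []
t large_center []
```

View pics/g.png

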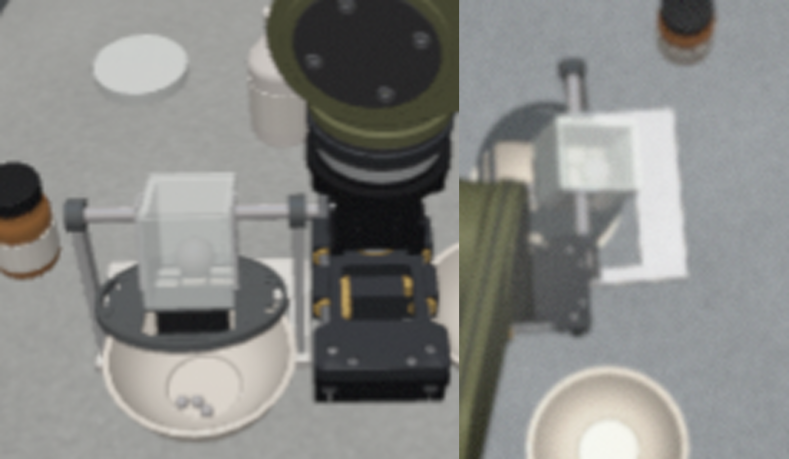

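All three small balls are in the bowl at (405,195), and the large one is still inside at (250,195). Bringing the hopper upright.

Request:
{"name": "carry_out", "arguments": {"hand": [0,0,0,0,0,0,0,0,0,0,0,0], "travel": [[-12,2,0],[-23,4,0],[-34,4,0],[-44,3,0],[-55,0,0],[-65,-3,0],[-74,-8,0],[-83,-14,0],[-91,-21,0],[-99,-29,0],[-105,-38,0],[-110,-47,0]], "rot": [[0,0,0],[0,0,0],[0,0,0],[0,0,0],[0,0,0],[0,0,0],[0,0,0],[0,0,0],[0,0,0],[0,0,0],[0,0,0],[0,0,0]]}}

```text
t: 19.55
eef_pos: [458.3, 1.3, 215.9]
orientation: [[-0.004, -0.177, 0.984], [0.011, 0.984, 0.177], [-1.0, 0.012, -0.002]]
force: [0.5, 10.6, 2.4]
width: 11.2
```

Request:
{"name": "carry_out", "arguments": {"hand": [0,0,0,0,0,0,0,0,0,0,0,0], "travel": [[-4,-10,0],[-7,-20,0],[-8,-31,0],[-8,-42,0],[-7,-53,0],[-5,-63,0],[-2,-73,0],[3,-83,0],[9,-92,0],[16,-100,0],[24,-108,0],[25,-109,0]], "rot": [[0,0,0],[0,0,0],[0,0,0],[0,0,0],[0,0,0],[0,0,0],[0,0,0],[0,0,0],[0,0,0],[0,0,0],[0,0,0],[0,0,0]]}}

```text
t: 20.75
eef_pos: [479.3, -108.8, 191.9]
orientation: [[0.0, -0.176, 0.984], [0.004, 0.984, 0.176], [-1.0, 0.004, 0.001]]
force: [2.4, 1.4, 4.9]
width: 11.7
```

Request:
{"name": "carry_out", "arguments": {"hand": [0,0], "travel": [[0,0,0],[0,0,0]], "rot": [[0,0,0],[0,0,0]]}}

```text
t: 20.95
eef_pos: [479.2, -108.8, 191.9]
orientation: [[0.0, -0.177, 0.984], [0.003, 0.984, 0.177], [-1.0, 0.003, 0.001]]
force: [3.7, 2.4, 1.6]
width: 11.3
```

```bash
python3 look.py hh.png
```

```text
20.95 [ 479.2 -108.8  191.9] yaw 100.2 [3.7 2.4 1.6] 11.320243964917953 [-0.33 -0.22  2.02  0.    1.34 -2.08]
bar local x,y,z -115.16669946097895 -69.34360060108561 55.69647826726526 u -0.02144522755540379
s small1_center []
s large_center []
t small1_center []
t large_center [(array([185.5, 239.5]), 0.38)]
```

Request:
{"name": "carry_out", "arguments": {"hand": [0,0,0], "travel": [[2,-2,0],[3,-4,0],[3,-4,0]], "rot": [[0,0,0],[0,0,0],[0,0,0]]}}

```text
t: 21.55
eef_pos: [479.5, -110.0, 190.6]
orientation: [[-0.001, -0.177, 0.984], [0.01, 0.984, 0.177], [-1.0, 0.01, 0.001]]
force: [-0.6, 13.4, 10.1]
width: 11.1
```

At the upright stop (the reaction force rises). Relieve, open and retreat.

Request:
{"name": "carry_out", "arguments": {"hand": [0,40,60,60,60,60,60,60,60,60,60], "travel": [[-1,2,0],[-1,2,0],[-1,2,0],[-1,2,0],[-1,2,0],[-20,2,0],[-50,2,0],[-90,0,0],[-110,-40,-20],[-110,-80,-40],[-110,-120,-40]], "rot": [[0,0,0],[0,0,0],[0,0,0],[0,0,0],[0,0,0],[0,0,0],[0,0,0],[0,0,0],[0,0,0],[0,0,0],[0,0,0]]}}

```text
t: 22.65
eef_pos: [460.5, -241.3, 301.3]
orientation: [[0.002, -0.176, 0.984], [-0.002, 0.984, 0.176], [-1.0, -0.002, 0.002]]
force: [0.6, -0.0, -0.4]
width: 56.9
```

```bash
python3 look.py i.png; python3 -c "
from h import *
f=grab_frame('side');print(pinpoint('lever_bar',f)[:1],pinpoint('cap_grip',f)[:1])"
```

```text
22.65 [ 460.5 -241.3  301.3] yaw 100.1 [ 0.6 -0.  -0.4] 56.88482616442886 [-0.59 -0.21  1.83 -0.    1.52 -2.33]
bar local x,y,z -157.08527331912458 -196.34519352992783 165.14704099942412 u 0.0011759862837501522
s small1_center []
s large_center [(array([214.6, 313.3]), 0.68)]
t small1_center []
t large_center [(array([201.3, 257. ]), 0.26)]
[{'centre': [183.9, 294.6], 'conf': 0.94}] [{'centre': [197.6, 232.0], 'conf': 0.67}]
```

View pics/i.png

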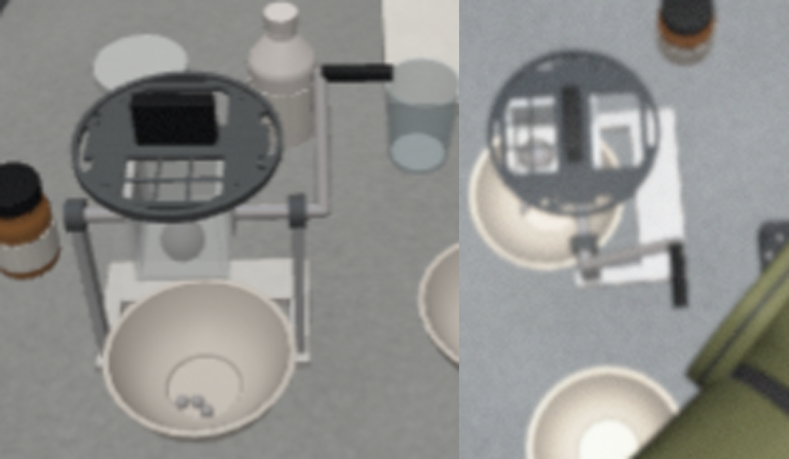

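The hopper is upright, with the lever bar back at its starting pixel (72,357). The large ball is inside at (240,183) and three small balls are in the bowl at (405,195). The jar, bottle and beaker are standing.

```bash
python3 -c "
from rig import *
print(finish_job())"
```

```text
the job is handed in; nothing more can be done
None
```

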